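Roll a shaft into the vee fixture, slide it to the stop and clamp it

ROBOT

A 7-joint arm with a two-finger parallel gripper is mounted at the origin on a cart in front of the work surface, level with it; the furniture and walls round the work are solid. World frame = base frame: x ahead of the robot, y to its left, z up, the work surface at z = 0. Lengths are in mm, angles in degrees, forces in N, time in s.
With the tool pointing down it reaches from about 350 to 900 mm from the base axis. Payload 8.1 kg.
Tool frame: the origin (TCP) lies where the fingers leave the gripper's body, on its centre line; the fingertips stand 73 mm ahead of it and the grasp point (between the pads) lies 54 mm ahead of it (ctrl.tip_reach is the distance from the TCP to the fingertips, in mm); z points along the fingers, y is the direction in which the jaws open and shut (so a half turn about z gives the same grasp; the last joint's range is limited). The gripper opens to 85 mm and grips with 20 to 120 N. Pads are 22 mm wide; open, the fingers measure 114 mm over their backs; the gripper's body (76 mm by 85 mm) begins 54 mm behind the grasp point. The pads swing forward as they close: fully open they stand 13 mm farther back than shut.
Start: joints at [-71.138, 24.895, 1.432, 90.138, -0.665, 64.973, -4.303], TCP at [261.592, 567.633, 303.923] pointing down, gripper open.
Joint ranges: [-149.89, 149.89], [-25.12, 119.58], [-72.63, 75.52], [4.76, 147.25], [-75.54, 255.54], [6.69, 114.76], [-157.13, 157.13]. Speed limits (degrees/s): [127.2, 127.2, 172.46, 172.46, 180, 180, 180].

INTERFACE

Orientations are given as [roll, pitch, yaw] about the fixed x, y, z axes, in that order (R = Rz(yaw) Ry(pitch) Rx(roll)).
In Python, from station import ctrl gives the robot as it stands.
- The arm moves only by the shell command python3 -m handwheel 'ROWS' [OPENING] [FORCE]. ROWS is JSON, a list of rows, each a list of 4 numbers: the shift along the tool's x, y, z in units of 40 mm (1.0 is 40 mm), then the turn about the tool's z in units of 0.08 rad (1.0 is 0.08 rad). A call has exactly 5 rows; each row shifts and turns the pose as measured when the row begins, along the tool's axes as they then stand; what a row does not reach is not made up. A row lasts 1/8 s, in which the tool goes at most 62.5 mm and 10.7 degrees, less where a joint would pass 70% of its speed; a pose out of reach is approached as far as the arm can. A call with a number of a shift or a turn outside -1 to 1 is refused whole. A call with a gripper value outside its range is refused whole. OPENING is the opening, from 0 (shut) to 1 (fully open), set as the call begins (- or left out, the last holds). The fingers move at their own pace and stop on an object; FORCE is the grip in N (left out, the last holds). Time passes only in rows, so rows that do not move let the fingers close, or fill a call up. It gives the time, the measured TCP pose, the force and the opening at its end, in the units of the state.
- ctrl.get_obs(): the state, without advancing time (a new reading comes with each control period).
- ctrl.get_image(name): name is "scene" or "top"; returns the picture (384x512x3 uint8, red, green, blue); there is no depth.
- ctrl.camera_info(name): a dict with "mtx" (3x3 intrinsics, pixels), "k1" (the pictures are not rectified: a ray, as slopes to the right and down, at radius r is drawn at 1 + k1 r^2 times it, then the intrinsics apply), "eye" and "orientation" of the camera in the world. Camera axes: x right, y down, z forward; pixel columns grow to the right and rows downward; lengths in mm; the calibration is good to about 2 mm. A picture is of the moment at which its call begins. camera_info takes no time and is no camera call.
- ctrl.sign_off(): hands the job in, once; it reports no verdict.
The state is a dict: "time": time; "q": joint angles; "qvel": joint speeds; "joint_efforts": joint torques, N m; "eef_pos": TCP position; "tool_rot": TCP orientation; "wrist_force": force on the tool from outside, world axes, zero at the start; "ft_torque": the same for the moment, N m; "opening": finger opening in mm.
Only numpy, scipy, OpenCV 4.12 (cv2) and the standard library are available. Lean on these libraries where they do the work, as an engineer would, in place of code of your own. Each camera call takes 0.05 s, during which the arm holds its last target.

TASK

Get the shaft ready for cross-drilling: roll it off the loading table into the vee without lifting it off the fixture and let it settle centred, then slide it gently along the vee until its end bears against the stop screw. With the shaft still against the stop, push the hold-down arm down until its sprung foot grips the shaft lightly (forcing it marks the finish), and leave everything else on the bench where it is.

Things in the scene. Friction and masses are not known exactly. Their poses are not given: they have to be found in the camera images.
- vee_fixture: Grey cast-iron vee fixture, fixed to the bench. Origin on the bench under the middle of the vee; z up, y along the vee towards the stop screw, x across it, away from the robot. Base 14 thick, x -125 to 87, y -86 to 110. Column (17 across, top z = 146) at x = 62, y = 0; stop screw's bracket (36 x 16, top z = 58) at x = 0, y = 100.
- vee_lip (a point): Middle of the near edge of the vee, fixture x = -20, z = 40. From it the flat dark loading table (top z = 40) runs to x = -125, y -85 to 85, with a 3 mm high pin along its front edge (x = -121), and the vee falls at 45 degrees to x = 0, z = 20, then rises to x = 28, z = 48. A shaft pushed (at or below mid-height, or it binds) until its axis is past this edge rolls down by itself.
- vee_seat (a point): Where the shaft's axis lies when it sits centred in the vee: fixture x = 0, y = 0, z = 39.8 (the vee itself spans y -70 to 60). Axes as the fixture's.
- shaft: Plain ground steel shaft, 28 diameter, 150 long, 0.48 to 0.72 kg. Origin mid-length on its axis; own y along the axis, x and z turn as it rolls. Starts on the loading table (axis z = 54), up to 10 degrees askew to the vee, stop end 17 to 43 mm short of the stop. Rolled in, it may drift 10 mm lengthwise or lodge a little askew: nudging or sliding it lets it settle. Sliding takes 2 to 8 N.
- shaft_end (a point): Centre of the shaft's flat end that faces the stop screw, 75 mm from its middle along its +y. With the shaft seated, the upper half of the opposite end's face (75 mm along -y, fixture z 40 to 54) stands above the loading table and can be pushed.
- end_stop: Stop screw. Origin in the middle of its flat round face (15 across), which looks along the fixture's -y towards the shaft at fixture x = 0, z = 40, y = 70 to 82 (its setting varies). Rigid; axes as the fixture's. More than 25 N of the shaft against it would shift its setting.
- clamp_arm: Hold-down arm, slides straight down its column and stays where left (a collar grips the column). Origin mid-top of its round press cap (27 across), above the vee at fixture x = 0, y = 0; starts at z = 128 to 142, can go down to z = 76. Bar below the cap 14 thick, 24 wide, running back to the column. Moving it down takes about 5 N; it stays put against up to 10 N from below.
- clamp_underside (a point): Point on the arm 20 below the cap's top, where the rubber foot (20 across) hangs on a screw stud. Its face hangs 32 to 54 below the cap's top: set anew each time and not measured, so feel where it meets the shaft (top z = 54 seated). Sprung, 7 N per mm: 10 to 16 N in all on the cap clamps rightly (5 N moves the arm, the rest is on the shaft); over 15 N on the shaft marks it.
- oil_can: Copper oil can with a thin spout, 64 across, 125 high, standing beyond the stop screw. Origin under its middle. To be left alone.
- side_cutter: Dark round side-milling cutter with a bore, lying flat to the right of the fixture, 48 across, 20 high. To be left alone.
- bench_brush: Flat bench brush with wooden handle, lying, 55 x 207 x 14. To be left alone.
- chuck_key: Steel T-shaped chuck key lying to the right of the fixture, 95 x 88 x 17. To be left alone.
- scriber: Thin steel scriber lying to the right of the fixture, 21 x 115 x 8. To be left alone.
- hex_bolt: Dark hexagon bolt standing on its head, 19 x 22 x 52. To be left alone.

How it is judged:
By the outcome, as a careful person would: the job done as asked, in the order asked, and still so for the second after the job is handed in, with the robot touching nothing.
It also fails if it takes over 64 s, if anything falls off the work surface, if the arm or the gripper's body presses on something with over 40 N, if the wrist force passes 120 N, or if a joint passes its speed limit or range.

## Working session

There is one attempt and no reset: what is moved stays moved. The work goes in short steps, Python scripts to look and compute and a shell command to move; the robot and the scene stay as the last step left them, time stands still between calls to the robot, and variables do not carry over. Pictures are saved under pics/ and viewed, and the job is handed in when it is done.

```bash
ls; mkdir -p pics; python3 - <<'E'
from station import ctrl
import cv2
for n in("scene","top"):
    im=ctrl.get_image(n); cv2.imwrite(f"pics/{n}0.png",im[:,:,::-1]); print(n,ctrl.camera_info(n))
print(ctrl.get_obs())
E
```

```text
pics
scene {'mtx': array([[487.76556259,   0.        , 249.51450624],
       [  0.        , 487.76556259, 196.0194152 ],
       [  0.        ,   0.        ,   1.        ]]), 'k1': -0.20557653297299064, 'eye': array([ -18.94649535, -610.19087962,  922.70013018]), 'orientation': array([-130.92273342,    0.90717805,  -39.40584077])}
top {'mtx': array([[364.86321455,   0.        , 254.95500643],
       [  0.        , 364.86321455, 188.70288169],
       [  0.        ,   0.        ,   1.        ]]), 'k1': -0.03371164757781356, 'eye': array([ 417.60629258,  110.4173621 , 1101.70712414]), 'orientation': array([-172.493648  ,    1.66986237,  -89.5687024 ])}
{'time': 0.1, 'q': array([-71.13731084,  24.93259856,   1.4294048 ,  90.18552247,
        -0.66592694,  64.97307535,  -4.30222824]), 'qvel': array([-0.1301724 , -0.07672737, -0.02775371, -0.10610076,  0.07958228,
       -0.01007545,  0.01698899]), 'joint_efforts': array([ 2.66427349e-03, -6.71755886e+01,  1.02808021e+00, -3.16902745e+01,
        1.58604380e-02,  7.21893724e-03,  9.36601452e-06]), 'eef_pos': array([261.4451378 , 567.28895085, 303.19152182]), 'tool_rot': array([-1.79917302e+02,  5.74495432e-03,  1.55256249e+02]), 'wrist_force': array([0.16568062, 0.54525948, 0.44804569]), 'ft_torque': array([ 0.03862996, -0.0006457 ,  0.00596101]), 'opening': 85.31211831884549}
```

View pics/scene0.png

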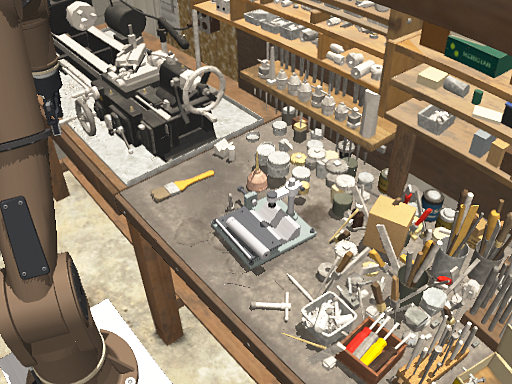

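View pics/top0.png

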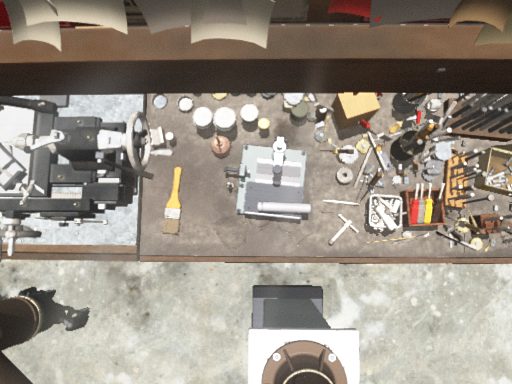

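```bash
python3 - <<'E'
import cv2
a=cv2.imread('pics/top0.png')[125:230,205:335]; cv2.imwrite('pics/t0c.png',cv2.resize(a,None,fx=6,fy=5.7,interpolation=cv2.INTER_CUBIC))
a=cv2.imread('pics/scene0.png')[140:280,200:330]; cv2.imwrite('pics/s0c.png',cv2.resize(a,None,fx=4.2,fy=4.2,interpolation=cv2.INTER_CUBIC))
E
```

```text
(no output)
```

View pics/t0c.png

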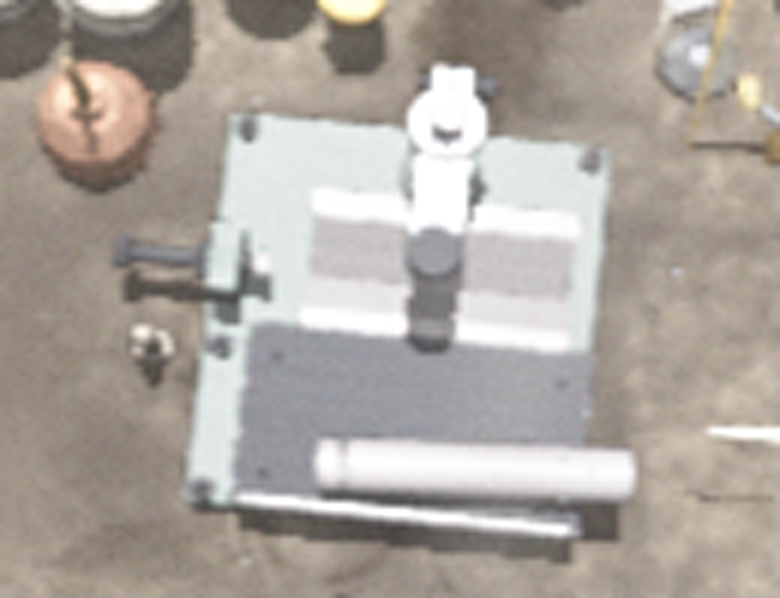

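View pics/s0c.png

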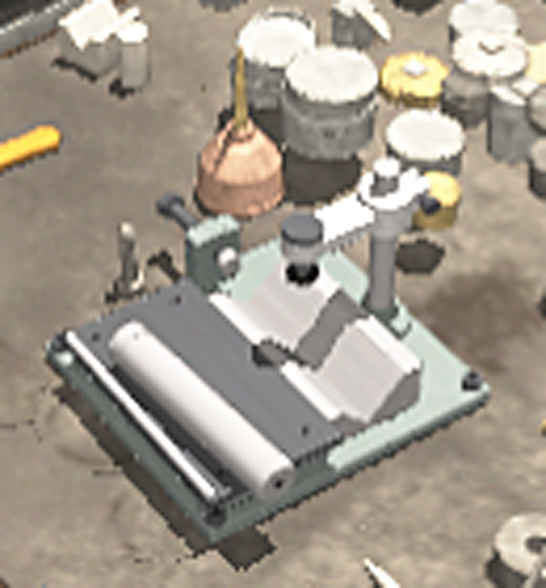

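```bash
cat > h.py <<'E'
import numpy as np, cv2
from scipy.spatial.transform import Rotation as R
from station import ctrl
def ray(n,px):
    c=ctrl.camera_info(n); K=c['mtx']; k=c['k1']
    u=np.array([(px[0]-K[0,2])/K[0,0],(px[1]-K[1,2])/K[1,1]]); s=u.copy()
    for _ in range(20): s=u/(1+k*(s@s))
    d=R.from_euler('xyz',c['orientation'],degrees=True).as_matrix()@np.array([s[0],s[1],1])
    return c['eye'],d
def onz(n,px,z):
    e,d=ray(n,px); return e+d*(z-e[2])/d[2]
def proj(n,P):
    c=ctrl.camera_info(n); K=c['mtx']
    v=R.from_euler('xyz',c['orientation'],degrees=True).as_matrix().T@(np.asarray(P)-c['eye']); s=v[:2]/v[2]; s=s*(1+c['k1']*(s@s))
    return K[:2,:2]@s+K[:2,2]
E
cat > m1.py <<'E'
from h import *
from scipy.optimize import least_squares
T=lambda p:(205+p[0]/6-.4,125+p[1]/5.7-.4)
S=lambda p:(200+p[0]/4.2-.4,140+p[1]/4.2-.4)
obs=[('top',T((232,113)),(87,110,14)),('top',T((608,150)),(87,-86,14)),('top',T((185,505)),(-125,110,14)),
('top',T((252,322)),(-20,85,40)),('top',T((592,350)),(-20,-85,40)),
('scene',S((48,352)),(-125,110,14)),('scene',S((490,392)),(87,-86,14)),('scene',S((210,540)),(-125,-86,14))]
A=np.array([onz(n,p,q[2])[:2] for n,p,q in obs]);B=np.array([q[:2] for *_,q in obs],float)
def f(v):
    t=v[2]; M=np.array([[np.cos(t),-np.sin(t)],[np.sin(t),np.cos(t)]]); return (B@M.T+v[:2]-A)
r=least_squares(lambda v:f(v).ravel(),[560,80,0],loss='soft_l1',f_scale=2)
print(r.x[:2],np.degrees(r.x[2])); print(f(r.x).round(1))
t=r.x[2];M=np.array([[np.cos(t),-np.sin(t)],[np.sin(t),np.cos(t)]])
for nm,n,p,z in [('sh+','top',T((316,464)),54),('sh-','top',T((634,475)),54),('sh+ s','scene',S((125,337)),54),('sh- s','scene',S((280,480)),54),('cap','top',T((435,252)),135),('stop','top',T((270,262)),40)]:
    P=onz(n,p,z)[:2]; print(nm,P.round(1),(M.T@(P-r.x[:2])).round(1))
E
python3 m1.py
```

```text
[598.02080471  78.89292952] -5.714495962959147
[[-1.8 -0.4]
 [-1.2 -4.4]
 [-2.1 -0.2]
 [ 6.7 -1.8]
 [ 3.8 -4.6]
 [-1.1 11.5]
 [ 1.2  3.3]
 [ 0.1  4.6]]
sh+ [505.3 135. ] [-97.9  46.6]
sh- [500.5 -17.1] [ -87.5 -105.2]
sh+ s [507.5 134.2] [-95.5  46. ]
sh- s [502.8 -16.8] [ -85.3 -104.7]
cap [599.   80.4] [0.8 1.6]
stop [611.4 158.7] [ 5.3 80.7]
```

```bash
cat > ov.py <<'E'
from h import *
import sys
def overlay(n,src,out,pose,crop,f):
    im=cv2.imread(src); x0,y0,x1,y1=crop
    im=cv2.resize(im[y0:y1,x0:x1],None,fx=f,fy=f,interpolation=cv2.INTER_CUBIC)
    X,Y,t=pose;t=np.radians(t);M=np.array([[np.cos(t),-np.sin(t)],[np.sin(t),np.cos(t)]])
    def w(p): return np.r_[M@np.array(p[:2])+[X,Y],p[2]]
    L=[[(87,110,14),(87,-86,14),(-125,-86,14),(-125,110,14),(87,110,14)],[(-20,85,40),(-20,-85,40),(-125,-85,40),(-125,85,40),(-20,85,40)],
    [(28,60,48),(28,-70,48)],[(0,60,20),(0,-70,20)],[(-18,108,58),(18,108,58),(18,92,58),(-18,92,58),(-18,108,58)],[(62,0,14),(62,0,146)]]
    for l in L:
        p=[((proj(n,w(q))-[x0,y0]+.5)*f).astype(int) for q in l]
        for a,b in zip(p,p[1:]): cv2.line(im,tuple(map(int,a)),tuple(map(int,b)),(0,0,255),1)
    cv2.imwrite(out,im)
if __name__=='__main__':
    pose=tuple(map(float,sys.argv[1:4])); k=sys.argv[4]; src=sys.argv[5] if len(sys.argv)>5 else '0'
    overlay('top',f'pics/top{src}.png',f'pics/ovt{k}.png',pose,(205,125,335,225),6)
    overlay('scene',f'pics/scene{src}.png',f'pics/ovs{k}.png',pose,(195,165,325,275),5)
E
sed -i "s/^('scene',S((48,352)).*1,/('scene',/; s/('scene',S((48,352)),(-125,110,14)),//" m1.py; python3 m1.py; python3 ov.py 598 79 -5.7 0
```

```text
[597.75561387  79.58260402] -5.786422412748608
[[-1.9  0.2]
 [-1.5 -3.8]
 [-2.3  0.6]
 [ 6.6 -1.1]
 [ 3.5 -3.9]
 [ 0.8  3.9]
 [-0.3  5.4]]
sh+ [505.3 135. ] [-97.6  45.8]
sh- [500.5 -17.1] [ -87.1 -106. ]
sh+ s [507.5 134.2] [-95.3  45.2]
sh- s [502.8 -16.8] [ -84.8 -105.4]
cap [599.   80.4] [1.1 0.9]
stop [611.4 158.7] [ 5.6 80.1]
```

View pics/ovt0.png

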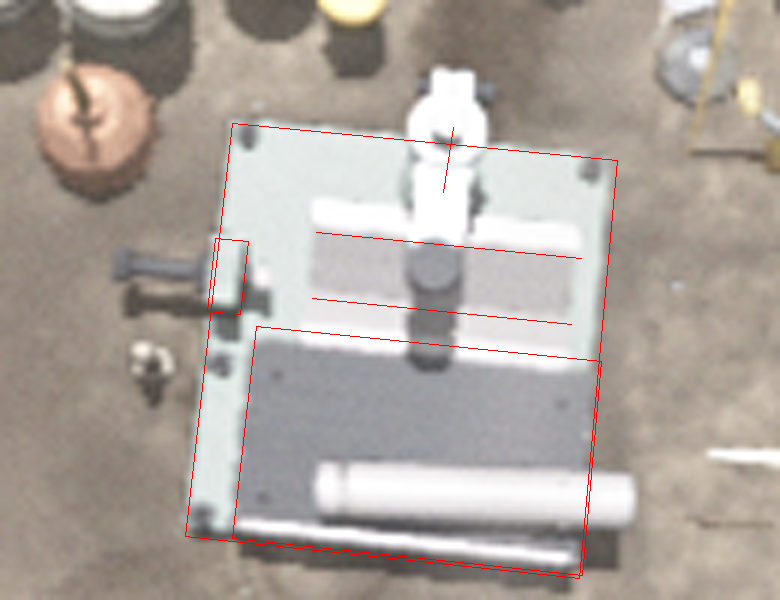

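View pics/ovs0.png

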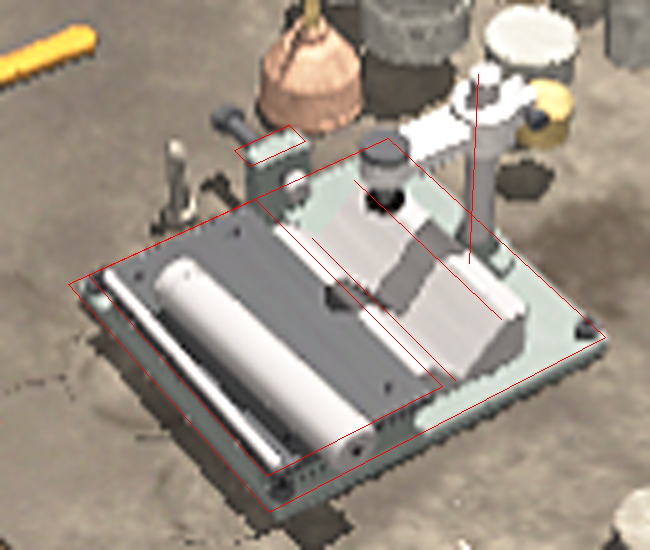

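```bash
cat > go.py <<'E'
# go.py fx fy ztip yaw : remaining shift in tool axes (units of 40mm) and turn units
from h import *
import sys
P=(597.5,79.,-5.75)
def pose():
    o=ctrl.get_obs(); t=np.radians(P[2]);M=np.array([[np.cos(t),-np.sin(t)],[np.sin(t),np.cos(t)]])
    f=M.T@(o['eef_pos'][:2]-P[:2])
    return o,M,f
o,M,f=pose()
print('t',round(o['time'],2),'fix xy',f.round(1),'z',o['eef_pos'][2].round(1),'rot',o['tool_rot'].round(2),'F',o['wrist_force'].round(1),'open',round(o['opening'],1),'q7',o['q'][6].round(0))
if len(sys.argv)>3:
    g=np.array(list(map(float,sys.argv[1:4])))
    w=np.r_[M@g[:2]+P[:2],g[2]]
    Rm=R.from_euler('xyz',o['tool_rot'],degrees=True).as_matrix()
    print('shift units',(Rm.T@(w-o['eef_pos'])/40).round(3))
E
python3 -c "
from station import ctrl; print(ctrl.tip_reach)"; python3 -m handwheel '[[0,0,0,-0.83],[0,0,0,-0.83],[0,0,0,-0.83],[0,0,0,-0.83],[0,0,0,-0.83]]' 1; python3 go.py -140 -30 200
```

```text
72.6
time: 0.72
eef_pos: [260.9, 566.1, 300.7]
tool_rot: [-179.6, -0.1, 174.9]
wrist_force: [0.3, -0.7, -0.1]
opening: 85.5
t 0.72 fix xy [-383.7  451. ] z 300.7 rot [-1.7963e+02 -9.0000e-02  1.7487e+02] F [ 0.3 -0.7 -0.1] open 85.5 q7 13.0
shift units [ -5.966 -12.073   2.585]
```

```bash
python3 -m handwheel '[[-0.5,-1,0.1,0],[-0.5,-1,0.1,0],[-0.5,-1,0.1,0],[-0.5,-1,0.1,0],[-0.5,-1,0.1,0]]' ; python3 go.py -140 -30 200
```

```text
time: 1.35
eef_pos: [342.7, 354.5, 278.9]
tool_rot: [-179.5, -0.2, 175.3]
wrist_force: [1.3, 0.7, -0.2]
opening: 85.3
t 1.35 fix xy [-281.1  248.6] z 278.9 rot [-179.55   -0.23  175.28] F [ 1.3  0.7 -0.2] open 85.3 q7 33.0
shift units [-3.411 -7.011  2.016]
```

```bash
python3 -m handwheel '[[-0.5,-1,0.2,0.1],[-0.5,-1,0.2,0.1],[-0.5,-1,0.2,0.1],[-0.5,-1,0.2,0],[-0.5,-1,0.2,0]]' ; python3 go.py -140 -30 160
```

```text
time: 1.98
eef_pos: [424.0, 137.8, 238.8]
tool_rot: [-179.5, -0.2, 173.9]
wrist_force: [0.2, 0.3, 0.3]
opening: 85.7
t 1.98 fix xy [-178.5   41.2] z 238.8 rot [-179.53   -0.22  173.87] F [0.2 0.3 0.3] open 85.7 q7 61.0
shift units [-0.982 -1.756  1.98 ]
```

```bash
python3 -m handwheel '[[-0.3,-0.5,0.5,-0.02],[-0.3,-0.5,0.5,-0.02],[-0.3,-0.5,0.5,-0.02],[0,-0.2,0.3,-0.02],[0,0,0,0]]' ; python3 go.py -140 -30 160; python3 - <<'E'
from h import *
for n in("scene","top"):
    im=ctrl.get_image(n); cv2.imwrite(f"pics/{n}1.png",im[:,:,::-1])
a=cv2.imread('pics/scene1.png')[80:280,180:330]; cv2.imwrite('pics/s1c.png',cv2.resize(a,None,fx=3,fy=3,interpolation=cv2.INTER_CUBIC))
E
```

```text
time: 2.6
eef_pos: [452.6, 60.0, 164.5]
tool_rot: [-179.5, -0.3, 173.9]
wrist_force: [0.2, 0.1, 0.1]
opening: 85.2
t 2.6 fix xy [-142.3  -33.4] z 164.5 rot [-179.46   -0.29  173.89] F [0.2 0.1 0.1] open 85.2 q7 74.0
shift units [-0.057  0.086  0.111]
```

View pics/s1c.png

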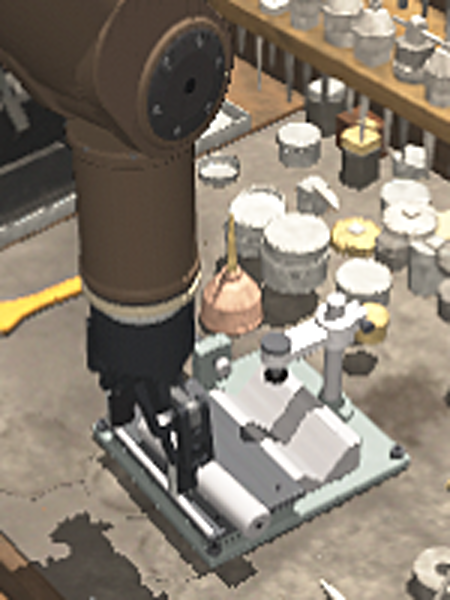

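```bash
python3 - <<'E'
from h import *
t=np.radians(-5.75);M=np.array([[np.cos(t),-np.sin(t)],[np.sin(t),np.cos(t)]])
for z in (91.5,104.5,164.5):
  for dx in(-11,11):
    for dy in (-43,-57):
      w=M@np.array([-142.3+dx,-33.4+dy])+[597.5,79]
      print(z,dx,dy,((proj('scene',[*w,z])-[180,80])*3).round(0))
E
python3 - <<'E'
import cv2
a=cv2.imread('pics/scene1.png')[190:260,210:280]; cv2.imwrite('pics/s1d.png',cv2.resize(a,None,fx=8,fy=8,interpolation=cv2.INTER_CUBIC))
E
```

```text
91.5 -11 -43 [166. 504.]
91.5 -11 -57 [175. 515.]
91.5 11 -43 [189. 492.]
91.5 11 -57 [199. 503.]
104.5 -11 -43 [165. 492.]
104.5 -11 -57 [175. 503.]
104.5 11 -43 [189. 481.]
104.5 11 -57 [199. 491.]
164.5 -11 -43 [162. 437.]
164.5 -11 -57 [172. 448.]
164.5 11 -43 [187. 425.]
164.5 11 -57 [197. 436.]
```

View pics/s1d.png

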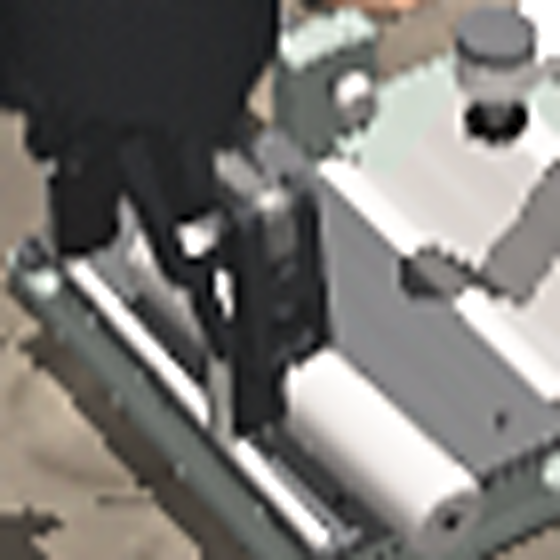

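```bash
python3 -m handwheel '[[0,0.04,0.4,-0.03],[0,0.04,0.4,-0.03],[0,0,0.35,-0.03],[0,0,0.1,0],[0,0,0,0]]' ; python3 go.py -140 -30 107; python3 - <<'E'
from h import *
for n in("scene",):
    im=ctrl.get_image(n); cv2.imwrite(f"pics/{n}2.png",im[:,:,::-1])
a=cv2.imread('pics/scene2.png')[190:280,200:290]; cv2.imwrite('pics/s2c.png',cv2.resize(a,None,fx=6.5,fy=6.5,interpolation=cv2.INTER_CUBIC))
E
```

```text
time: 3.32
eef_pos: [454.9, 68.6, 117.1]
tool_rot: [-179.8, 0.1, 174.7]
wrist_force: [0.3, -0.4, -0.1]
opening: 85.3
t 3.33 fix xy [-140.8  -24.7] z 117.1 rot [-1.7975e+02  1.2000e-01  1.7474e+02] F [ 0.3 -0.4 -0.1] open 85.3 q7 75.0
shift units [-0.02  -0.132  0.253]
```

View pics/s2c.png

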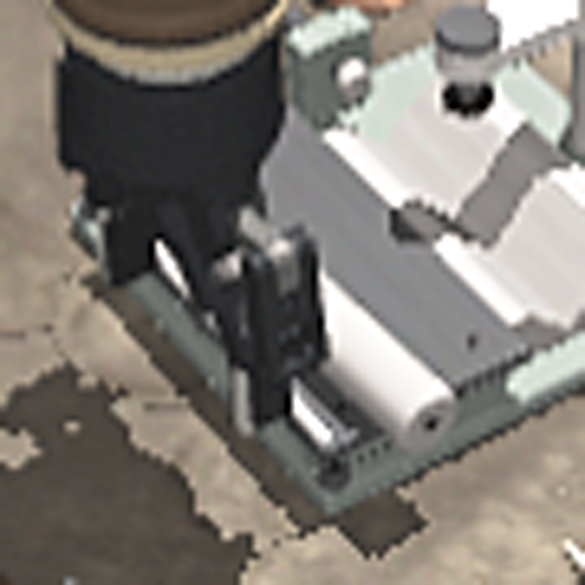

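```bash
python3 -m handwheel '[[0,0,0.12,0],[0,-0.05,0.08,0],[0,0,0.03,0],[-0.1,0,0,0],[-0.1,0,0,0]]' ; python3 go.py -120 -25 107; python3 - <<'E'
from h import *
for n in("scene","top"):
    im=ctrl.get_image(n); cv2.imwrite(f"pics/{n}3.png",im[:,:,::-1])
a=cv2.imread('pics/scene3.png')[190:280,200:290]; cv2.imwrite('pics/s3c.png',cv2.resize(a,None,fx=6.5,fy=6.5,interpolation=cv2.INTER_CUBIC))
E
```

```text
time: 4.0
eef_pos: [463.6, 65.5, 108.3]
tool_rot: [-179.8, 0.2, 174.7]
wrist_force: [-0.1, -0.1, 0.5]
opening: 85.0
t 4.0 fix xy [-131.9  -26.9] z 108.3 rot [-179.79    0.21  174.71] F [-0.1 -0.1  0.5] open 85.0 q7 76.0
shift units [-0.297  0.045  0.034]
```

View pics/s3c.png

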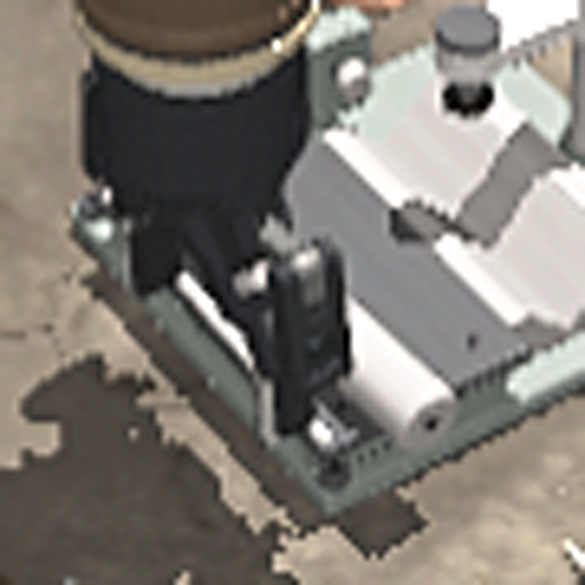

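```bash
python3 - <<'E'
from h import *
t=np.radians(-5.75);M=np.array([[np.cos(t),-np.sin(t)],[np.sin(t),np.cos(t)]])
for z in (40,44,48,52,56):
  for dx in(-11,11):
      w=M@np.array([-131.9+dx,-26.9-57])+[597.5,79]
      print(z,dx,((proj('scene',[*w,z])-[200,190])*6.5).round(0))
E
```

```text
40 -11 [268. 473.]
40 11 [318. 447.]
44 -11 [268. 465.]
44 11 [318. 440.]
48 -11 [268. 458.]
48 11 [318. 433.]
52 -11 [268. 451.]
52 11 [318. 426.]
56 -11 [267. 444.]
56 11 [317. 418.]
```

```bash
python3 -m handwheel '[[0,0,0.04,0],[0,0,0.03,0],[0,0,0.02,0],[0,0,0,0],[0,0,0,0]]' ; python3 go.py -120 -25 107
```

```text
time: 4.72
eef_pos: [463.7, 65.5, 104.4]
tool_rot: [-179.8, 0.2, 174.7]
wrist_force: [1.3, 0.2, 0.7]
opening: 85.5
t 4.72 fix xy [-131.8  -26.9] z 104.4 rot [-179.79    0.22  174.71] F [1.3 0.2 0.7] open 85.5 q7 76.0
shift units [-0.295  0.044 -0.064]
```

```bash
python3 -m handwheel '[[-0.1,0,0.01,0],[-0.1,0,0,0],[-0.1,0,0,0],[-0.1,0,0,0],[-0.1,0,0,0]]' ; python3 go.py -120 -25 107;  python3 -m handwheel '[[-0.1,0,0,0],[-0.1,0,0,0],[-0.1,0,0,0],[-0.1,0,0,0],[-0.0,0,0,0]]' ; python3 go.py -120 -25 104;python3 - <<'E'
from h import *
for n in("scene","top"):
    im=ctrl.get_image(n); cv2.imwrite(f"pics/{n}4.png",im[:,:,::-1])
a=cv2.imread('pics/scene4.png')[190:280,200:290]; cv2.imwrite('pics/s4c.png',cv2.resize(a,None,fx=6.5,fy=6.5,interpolation=cv2.INTER_CUBIC))
E
```

```text
time: 5.35
eef_pos: [484.6, 63.6, 104.1]
tool_rot: [-179.8, 0.2, 174.7]
wrist_force: [-1.2, -0.1, 0.8]
opening: 85.2
t 5.35 fix xy [-110.8  -26.6] z 104.1 rot [-1.7978e+02  1.7000e-01  1.7473e+02] F [-1.2 -0.1  0.8] open 85.2 q7 76.0
shift units [ 0.228  0.043 -0.074]
time: 5.98
eef_pos: [502.1, 61.9, 104.1]
tool_rot: [-179.8, 0.2, 174.7]
wrist_force: [0.3, 0.6, -0.5]
opening: 85.5
t 5.97 fix xy [-93.2 -26.5] z 104.1 rot [-179.79    0.2   174.71] F [ 0.3  0.6 -0.5] open 85.5 q7 77.0
shift units [0.67  0.044 0.   ]
```

View pics/s4c.png

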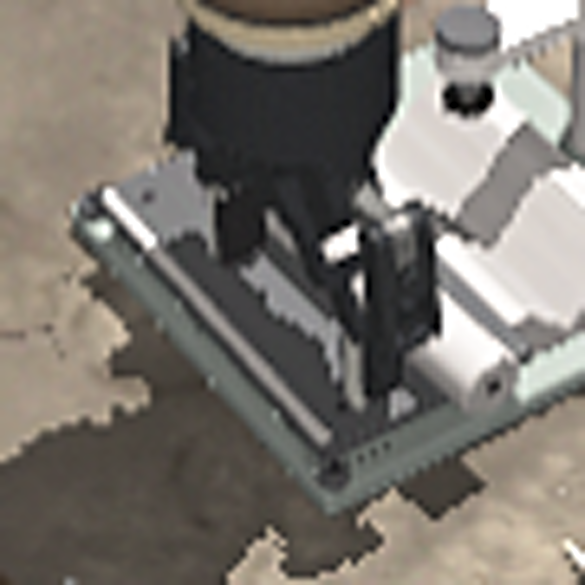

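```bash
cat > fx.py <<'E'
from h import *
def fxy(n,px,z,P=(597.5,79.,-5.75)):
    t=np.radians(P[2]);M=np.array([[np.cos(t),-np.sin(t)],[np.sin(t),np.cos(t)]]); return (M.T@(onz(n,px,z)[:2]-P[:2])).round(1)
E
python3 - <<'E'
from fx import *
print(fxy('scene',(200+492/6.5-.4,190+386/6.5-.4),54))
im=ctrl.get_image('scene'); cv2.imwrite("pics/scene5.png",im[:,:,::-1])
im=ctrl.get_image('top'); cv2.imwrite("pics/top5.png",im[:,:,::-1])
a=cv2.imread('pics/scene5.png')[190:280,200:290]; b=cv2.imread('pics/top5.png')[140:215,215:315]
a=cv2.resize(a,(400,400),interpolation=cv2.INTER_CUBIC);b=cv2.resize(b,(400,300),interpolation=cv2.INTER_CUBIC)
c=np.zeros((400,800,3),np.uint8);c[:,:400]=a;c[:300,400:]=b; cv2.imwrite('pics/c5.png',c)
E
```

```text
[ -57.5 -104.1]
```

View pics/c5.png

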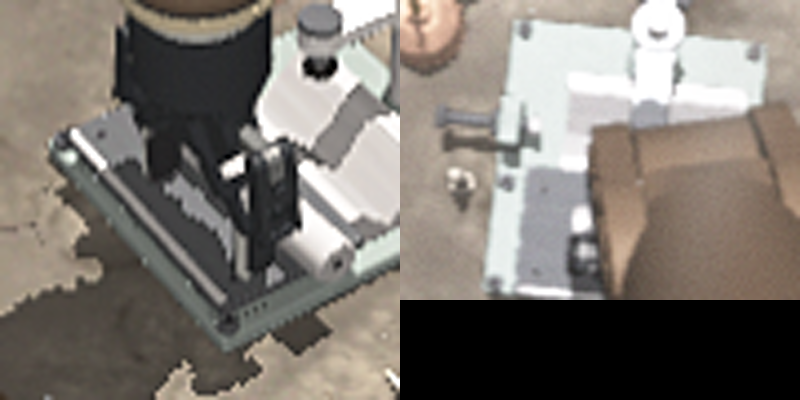

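```bash
python3 -m handwheel '[[-0.2,0,0,0],[-0.2,0,0,0],[-0.2,0,0,0],[-0.13,0,0,0],[0,0,0,0]]' ; python3 go.py -120 -25 104;python3 - <<'E'
from h import *
im=ctrl.get_image('scene'); cv2.imwrite("pics/scene6.png",im[:,:,::-1])
im=ctrl.get_image('top'); cv2.imwrite("pics/top6.png",im[:,:,::-1])
a=cv2.imread('pics/scene6.png')[180:270,215:305]; b=cv2.imread('pics/top6.png')[140:215,215:315]
a=cv2.resize(a,(450,450),interpolation=cv2.INTER_CUBIC);b=cv2.resize(b,(350,262),interpolation=cv2.INTER_CUBIC)
c=np.zeros((450,800,3),np.uint8);c[:,:450]=a;c[:262,450:]=b; cv2.imwrite('pics/c6.png',c)
E
```

```text
time: 6.8
eef_pos: [533.0, 59.1, 104.2]
tool_rot: [-179.8, 0.2, 174.7]
wrist_force: [-0.4, -0.4, -0.0]
opening: 85.4
t 6.8 fix xy [-62.2 -26.3] z 104.2 rot [-179.78    0.18  174.73] F [-0.4 -0.4 -0. ] open 85.4 q7 78.0
shift units [ 1.445e+00  4.300e-02 -1.000e-03]
```

View pics/c6.png

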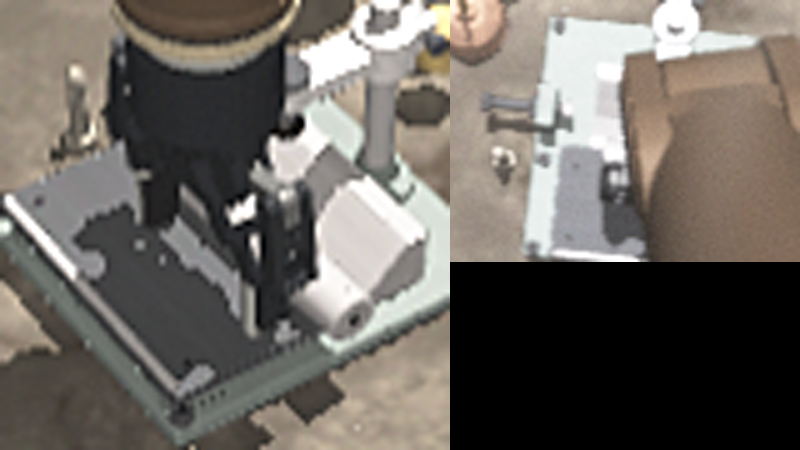

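```bash
python3 - <<'E'
from fx import *
p=(215+353/5-.4,180+320/5-.4)
print(fxy('scene',p,54),fxy('scene',p,39.8))
E
python3 -m handwheel '[[0.2,0,0,0],[0.4,0,-0.2,0],[0.6,0,-0.5,0],[0.6,0,-0.5,0],[0.6,0,-0.5,0]]'; python3 go.py -120 -25 160;python3 - <<'E'
from h import *
im=ctrl.get_image('scene'); cv2.imwrite("pics/scene7.png",im[:,:,::-1])
im=ctrl.get_image('top'); cv2.imwrite("pics/top7.png",im[:,:,::-1])
a=cv2.imread('pics/scene7.png')[170:260,215:305]; b=cv2.imread('pics/top7.png')[140:215,215:315]
a=cv2.resize(a,(450,450),interpolation=cv2.INTER_CUBIC);b=cv2.resize(b,(350,262),interpolation=cv2.INTER_CUBIC)
c=np.zeros((450,800,3),np.uint8);c[:,:450]=a;c[:262,450:]=b; cv2.imwrite('pics/c7.png',c)
E
```

```text
[ -27.  -103.4] [-18.6 -92.8]
time: 7.52
eef_pos: [429.3, 68.4, 173.3]
tool_rot: [-179.7, -0.1, 174.8]
wrist_force: [0.5, -0.2, -0.1]
opening: 85.4
t 7.53 fix xy [-166.3  -27.4] z 173.3 rot [-1.7973e+02 -9.0000e-02  1.7475e+02] F [ 0.5 -0.2 -0.1] open 85.4 q7 72.0
shift units [-1.159  0.052  0.33 ]
```

View pics/c7.png

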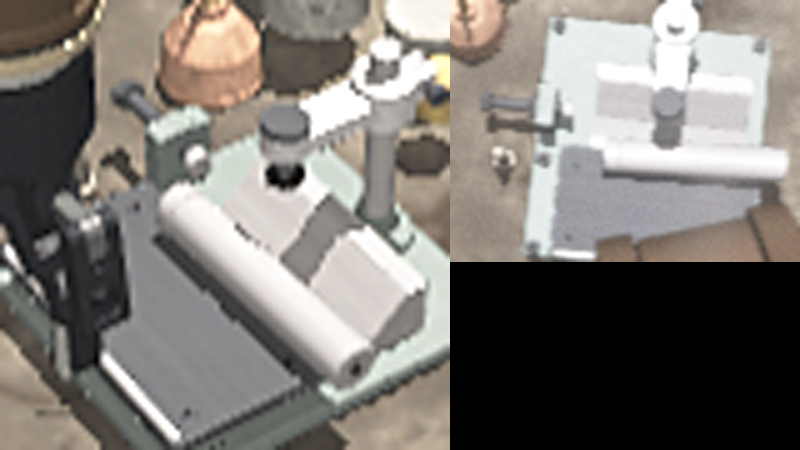

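```bash
python3 - <<'E'
from fx import *
print(fxy('top',(259,186),54),fxy('top',(311,186.3),54))
im=ctrl.get_image('scene'); cv2.imwrite("pics/scene8.png",im[:,:,::-1])
im=ctrl.get_image('top'); cv2.imwrite("pics/top8.png",im[:,:,::-1])
a=cv2.imread('pics/scene8.png')[170:260,215:305]; b=cv2.imread('pics/top8.png')[160:205,245:320]
a=cv2.resize(a,(360,360),interpolation=cv2.INTER_CUBIC);b=cv2.resize(b,(440,264),interpolation=cv2.INTER_CUBIC)
c=np.zeros((360,800,3),np.uint8);c[:,:360]=a;c[:264,360:]=b; cv2.imwrite('pics/c8.png',c)
E
```

```text
[-39.   47.7] [ -24.3 -101.9]
```

View pics/c8.png

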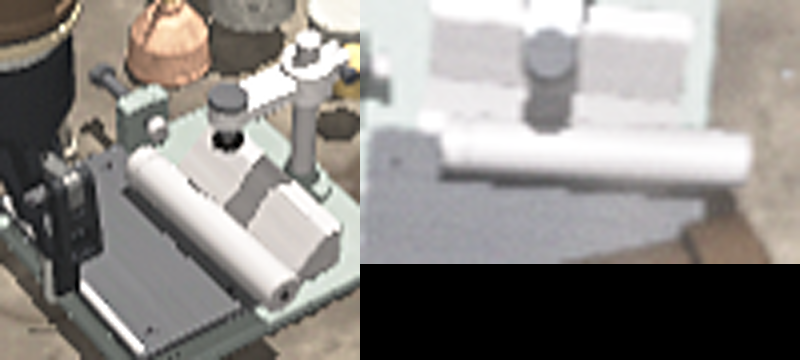

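```bash
for i in 1; do python3 -m handwheel '[[0,0,0,1],[0,0,0,1],[0,0,0,1],[0,0,0,1],[0,0,0,1]]' >/dev/null; python3 -m handwheel '[[0,0,0,1],[0,0,0,1],[0,0,0,1],[0,0,0,1],[0,0,0,1]]' >/dev/null; python3 -m handwheel '[[0,0,0,1],[0,0,0,1],[0,0,0,1],[0,0,0,1],[0,0,0,1]]'>/dev/null; done; python3 go.py -120 20 160
```

```text
t 9.6 fix xy [-161.6  -29.1] z 165.9 rot [-179.61    0.57  103.56] F [ 0.3 -0.   0.5] open 85.3 q7 12.0
shift units [0.816 1.39  0.131]
```

```bash
python3 -m handwheel '[[0,0,0,0.84],[0,0,0,0.84],[0,0,0,0.84],[0,0,0,0.84],[0,0,0,0.84]]' >/dev/null;  python3 go.py -125 20 130
```

```text
t 10.22 fix xy [-160.5  -29.9] z 163.5 rot [-179.79    0.9    83.59] F [0.4 0.1 0. ] open 85.7 q7 -4.0
shift units [1.271 0.875 0.814]
```

```bash
python3 -m handwheel '[[0.4,0.25,0.2,-0.03],[0.4,0.25,0.2,-0.03],[0.4,0.25,0.2,-0.03],[0.07,0.1,0.2,-0.03],[0,0,0.1,0]]' >/dev/null;  python3 go.py -125 20 105
```

```text
t 10.85 fix xy [-123.    24.6] z 122.4 rot [-179.76    0.97   84.46] F [-0.   0.5 -0.1] open 85.6 q7 -4.0
shift units [-0.108 -0.049  0.437]
```

```bash
python3 -m handwheel '[[0,-0.02,0.2,0],[0,0,0.13,0],[0,0,0.08,0],[0,0,0,0],[0,0,0,0]]' >/dev/null;  python3 go.py -113 20 104;python3 - <<'E'
from h import *
im=ctrl.get_image('scene'); cv2.imwrite("pics/scene9.png",im[:,:,::-1])
im=ctrl.get_image('top'); cv2.imwrite("pics/top9.png",im[:,:,::-1])
a=cv2.imread('pics/scene9.png')[170:260,215:305]; b=cv2.imread('pics/top9.png')[140:215,215:315]
a=cv2.resize(a,(450,450),interpolation=cv2.INTER_CUBIC);b=cv2.resize(b,(350,262),interpolation=cv2.INTER_CUBIC)
c=np.zeros((450,800,3),np.uint8);c[:,:450]=a;c[:262,450:]=b; cv2.imwrite('pics/c9.png',c)
E
```

```text
t 11.47 fix xy [-124.7   22.7] z 105.0 rot [-179.71    1.     84.34] F [-0.1 -0.3  0.7] open 85.5 q7 -3.0
shift units [-0.067  0.292  0.024]
```

View pics/c9.png

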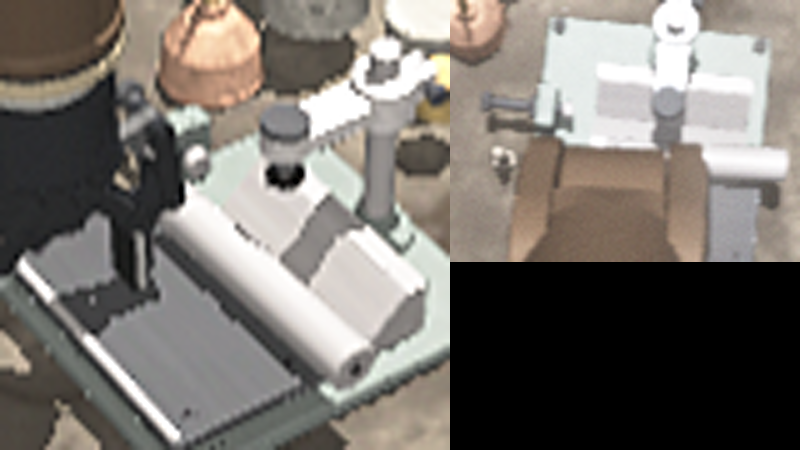

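```bash
python3 - <<'E'
import cv2
a=cv2.imread('pics/scene9.png')[180:240,215:275]; cv2.imwrite('pics/s9d.png',cv2.resize(a,None,fx=9.5,fy=9.5,interpolation=cv2.INTER_CUBIC))
from fx import *
t=np.radians(-5.75);M=np.array([[np.cos(t),-np.sin(t)],[np.sin(t),np.cos(t)]])
for z in (45,68,90):
  for x in (42.5,50,57):
    for dy in(-11,11):
      w=M@np.array([-124.7+x,22.7+dy])+[597.5,79]
      print(z,x,dy,((proj('scene',[*w,z])-[215,180])*9.5).round(0))
E
```

```text
45 42.5 -11 [245. 456.]
45 42.5 11 [202. 409.]
45 50 -11 [269. 445.]
45 50 11 [225. 398.]
45 57 -11 [290. 435.]
45 57 11 [246. 388.]
68 42.5 -11 [243. 395.]
68 42.5 11 [199. 348.]
68 50 -11 [267. 384.]
68 50 11 [222. 337.]
68 57 -11 [289. 373.]
68 57 11 [244. 327.]
90 42.5 -11 [241. 334.]
90 42.5 11 [196. 288.]
90 50 -11 [265. 323.]
90 50 11 [220. 277.]
90 57 -11 [287. 313.]
90 57 11 [242. 267.]
```

View pics/s9d.png

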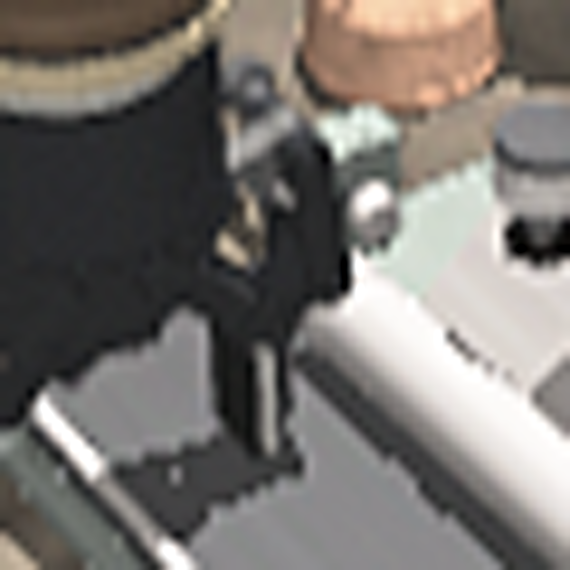

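```bash
python3 -m handwheel '[[0.1,0.2,0.02,0],[0.13,0.2,0,0],[0,0.1,0,0],[0,0.1,0,0],[0,0.1,0,0]]' >/dev/null;  python3 go.py -90 32 104; python3 -m handwheel '[[0,0.06,0,0],[0,0.06,0,0],[0,0.06,0,0],[0,0,0,0],[0,0,0,0]]' >/dev/null;  python3 go.py -90 32 104;python3 - <<'E'
from h import *
im=ctrl.get_image('scene'); cv2.imwrite("pics/scene10.png",im[:,:,::-1])
im=ctrl.get_image('top'); cv2.imwrite("pics/top10.png",im[:,:,::-1])
a=cv2.imread('pics/scene10.png')[170:260,215:305]; b=cv2.imread('pics/top10.png')[140:215,215:315]
a=cv2.resize(a,(450,450),interpolation=cv2.INTER_CUBIC);b=cv2.resize(b,(350,262),interpolation=cv2.INTER_CUBIC)
c=np.zeros((450,800,3),np.uint8);c[:,:450]=a;c[:262,450:]=b; cv2.imwrite('pics/c10.png',c)
E
```

```text
t 12.2 fix xy [-94.6  33.1] z 104.0 rot [-179.73    0.98   84.39] F [-1.   1.2  0.7] open 85.2 q7 -3.0
shift units [-0.029  0.116  0.001]
t 12.82 fix xy [-86.7  32.8] z 104.0 rot [-179.75    0.99   84.36] F [-1.   0.4 -0.1] open 85.2 q7 -3.0
shift units [-0.019 -0.084  0.   ]
```

View pics/c10.png

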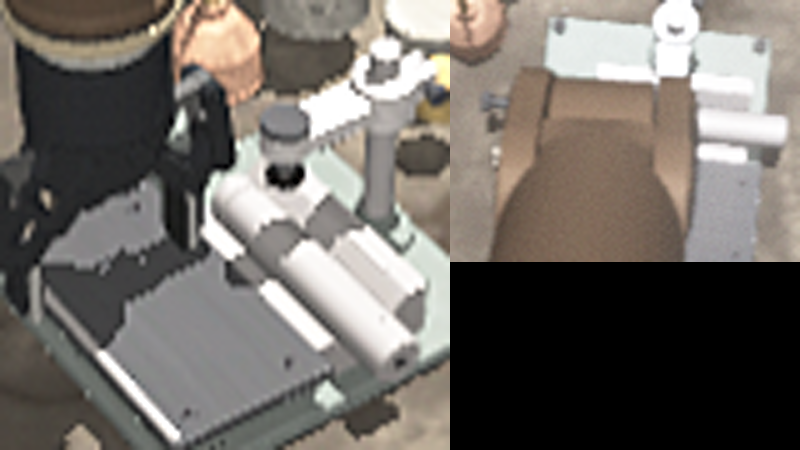

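```bash
python3 -m handwheel '[[0,-0.3,0,0],[0,-0.5,-0.2,0],[0,-0.5,-0.5,0],[0,-0.5,-0.7,0],[0,-0.3,-0.7,0]]' 0 >/dev/null;  python3 go.py -90 32 104;python3 - <<'E'
from fx import *
print(fxy('scene',(215+402/5-.4,170+355/5-.4),39.8))
im=ctrl.get_image('scene'); cv2.imwrite("pics/scene11.png",im[:,:,::-1])
im=ctrl.get_image('top'); cv2.imwrite("pics/top11.png",im[:,:,::-1])
a=cv2.imread('pics/scene11.png')[170:260,220:310]; b=cv2.imread('pics/top11.png')[145:205,235:315]
a=cv2.resize(a,(400,400),interpolation=cv2.INTER_CUBIC);b=cv2.resize(b,(400,300),interpolation=cv2.INTER_CUBIC)
c=np.zeros((400,800,3),np.uint8);c[:,:400]=a;c[:300,400:]=b; cv2.imwrite('pics/c11.png',c)
E
```

```text
t 13.55 fix xy [-174.6   33.3] z 189.1 rot [-179.75    1.04   84.31] F [ 1.7 -0.4  0.1] open -0.3 q7 -13.0
shift units [0.004 2.125 2.119]
[  7.8 -98.5]
```

View pics/c11.png

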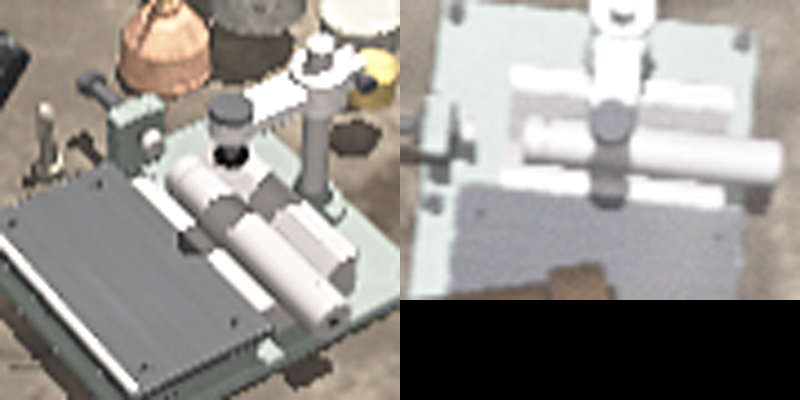

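```bash
python3 - <<'E'
from fx import *
print('top -y',fxy('top',(235+780/5-.4,145+163/5-.4),39.8),'top +y',fxy('top',(235+525/5-.4,145+137/5-.4),39.8))
print('scene -y',fxy('scene',(220+335/4.444-.4,170+317/4.444-.4),39.8))
print('stop', fxy('top',(235+475/5-.4,145+150/5-.4),40),fxy('scene',(220+155/4.444,170+138/4.444),40))
print(ctrl.tip_reach)
a=cv2.imread('pics/scene11.png')[175:255,235:315];b=cv2.imread('pics/top11.png')[155:190,235:315]
a=cv2.resize(a,(560,560),interpolation=cv2.INTER_CUBIC);cv2.imwrite('pics/s11z.png',a)
b=cv2.resize(b,(800,350),interpolation=cv2.INTER_CUBIC);cv2.imwrite('pics/t11z.png',b)
E
```

```text
top -y [  28.8 -332.8] top +y [  28.8 -183.2]
scene -y [  7.  -99.4]
stop [  18.  -154.6] [ 8.8 82.1]
72.6
```

View pics/s11z.png

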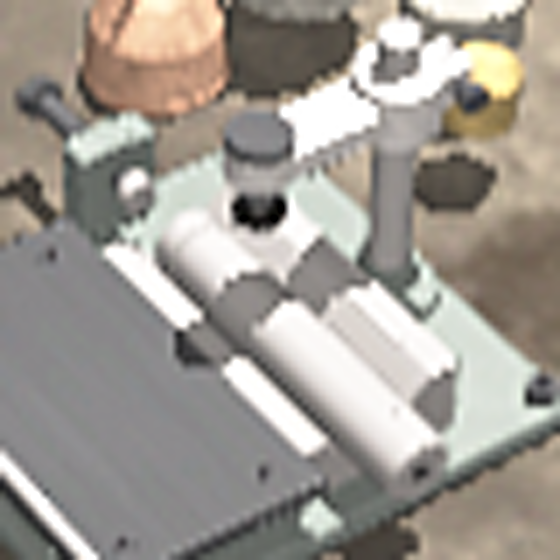

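View pics/t11z.png

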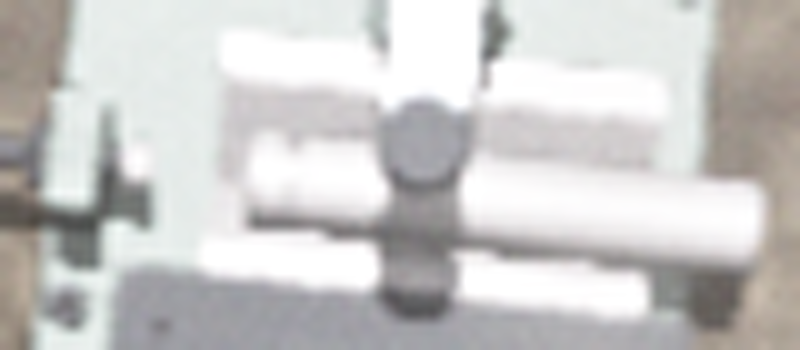

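```bash
python3 - <<'E'
from fx import *
T=lambda x,y:(235+x/10-.45,155+y/10-.45)
S=lambda x,y:(235+x/7-.43,175+y/7-.43)
for nm,p,z in [('+y',T(248,170),39.8),('-y',T(765,225),39.8),('stop',T(150,160),40),('cap',T(425,140),135),('colL',T(375,40),14)]: print(nm,fxy('top',p,z))
for nm,p,z in [('-y',S(418,468),39.8),('+y',S(180,235),39.8),('stop',S(133,190),40),('bracket',S(148,140),58),('cap',S(258,125),135),('cap',S(258,125),140),('cap',S(258,125),130)]: print(nm,fxy('scene',p,z))
E
python3 ov.py 597.5 79 -5.75 11 11
```

```text
+y [ 5.9 51.7]
-y [   5.2 -101.2]
stop [ 5.8 80.8]
cap [2.  1.7]
colL [54.3 18.5]
-y [  4.6 -99.8]
+y [ 4.8 50.2]
stop [ 4.4 81.9]
bracket [14.3 85.9]
cap [ 1.3 -3.8]
cap [-2.2 -8.5]
cap [4.7 0.9]
```

View pics/ovs11.png

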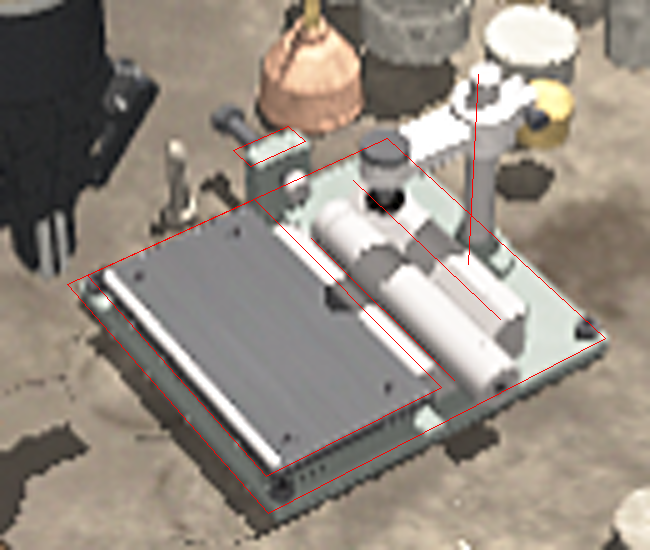

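View pics/ovt11.png

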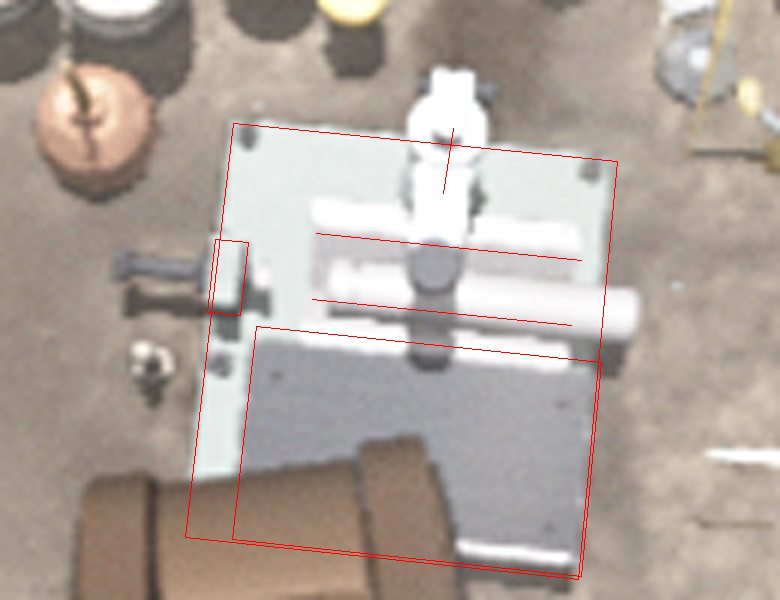

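```bash
sed -i 's/^P=.*/P=(601.5,79.5,-5.75)/' go.py; sed -i 's/P=(597.5,79.,-5.75)/P=(601.5,79.5,-5.75)/' fx.py; python3 -m handwheel '[[-1,0,0,0],[-1,0,0,0],[-1,0.3,0,0],[-1,1,0,0],[0,1,0,0]]' >/dev/null;  python3 go.py 0 -128 150
```

```text
t 14.28 fix xy [ -87.  -129.2] z 190.5 rot [-179.83    0.69   84.68] F [0.1 0.4 1. ] open -0.1 q7 12.0
shift units [0.025 2.179 1.006]
```

```bash
python3 -m handwheel '[[0,0.7,0.4,0.02],[0,0.7,0.4,0.02],[0,0.5,0.3,0.02],[0,0.23,0.2,0],[0,0,0.2,0]]' >/dev/null;  python3 go.py 0 -128 115
```

```text
t 14.9 fix xy [   1.3 -130.7] z 124.4 rot [-179.77    0.69   84.3 ] F [-0.5 -0.5  0.1] open -0.1 q7 16.0
shift units [ 0.07  -0.032  0.235]
```

```bash
python3 -m handwheel '[[0,-0.02,0.13,0],[0,0,0.08,0],[0,0,0.02,0],[0,0,0,0],[0,0,0,0]]' >/dev/null;  python3 go.py 0 -115 115;python3 - <<'E'
from h import *
im=ctrl.get_image('scene'); cv2.imwrite("pics/scene12.png",im[:,:,::-1])
a=im[150:270,230:350,::-1]
a=cv2.resize(a,(600,600),interpolation=cv2.INTER_CUBIC); cv2.imwrite('pics/c12.png',a)
E
```

```text
t 15.53 fix xy [  -1.6 -130.5] z 115.1 rot [-179.72    0.64   84.31] F [ 0.3  0.4 -0.7] open -0.1 q7 17.0
shift units [ 0.387  0.041 -0.003]
```

View pics/c12.png

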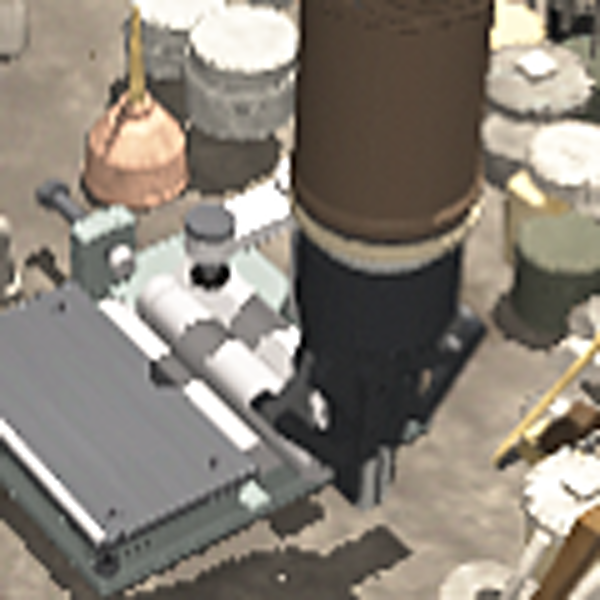

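```bash
python3 -m handwheel '[[0.1,0.02,0,0],[0.1,0.02,0,0],[0.1,0,0,0],[0.06,0,0,0],[0.05,0,0,0]]' >/dev/null;  python3 go.py 0 -115 114.5;python3 -m handwheel '[[0.06,0,0,0],[0.06,0,0,0],[0.06,0,0,0],[0.06,0,0,0],[0.06,0,0,0]]' >/dev/null;  python3 go.py 0 -115 114.5
```

```text
t 16.2 fix xy [   0.3 -112.6] z 115.1 rot [-179.75    0.63   84.33] F [-0. -0. -1.] open 0.3 q7 15.0
shift units [-0.059 -0.008  0.016]
t 16.82 fix xy [   0.2 -107.7] z 115.2 rot [-179.8     1.13   83.96] F [-0.4 -5.2  0.1] open 0.2 q7 14.0
shift units [-0.181 -0.004  0.022]
```

```bash
python3 -m handwheel '[[0.07,0,0,0],[0.07,0,0,0],[0.07,0,0,0],[0.07,0,0,0],[0.07,0,0,0]]' >/dev/null;  python3 go.py 0 -115 114.5;python3 -m handwheel '[[0.07,0,0,0],[0.07,0,0,0],[0.07,0,0,0],[0.07,0,0,0],[0.07,0,0,0]]' >/dev/null;  python3 go.py 0 -115 114.5
```

```text
t 17.45 fix xy [ 1.000e-01 -1.031e+02] z 115.3 rot [-179.86    1.75   83.45] F [-1.4 -4.6  0.7] open -0.3 q7 13.0
shift units [-0.297  0.002  0.03 ]
t 18.07 fix xy [ -0. -99.] z 115.4 rot [-179.9    2.4   82.9] F [-0.3 -5.8  1.4] open -0.1 q7 11.0
shift units [-0.398  0.01   0.038]
```

```bash
python3 -m handwheel '[[0.12,0,0,-0.1],[0.12,0,0,-0.1],[0.12,0,0,-0.1],[0.12,0,0,-0.05],[0.07,0,0,-0.05]]' >/dev/null;  python3 go.py 0 -115 114.5;python3 - <<'E'
from h import *
im=ctrl.get_image('scene'); cv2.imwrite("pics/scene13.png",im[:,:,::-1])
a=im[170:260,230:320,::-1]
a=cv2.resize(a,(540,540),interpolation=cv2.INTER_CUBIC); cv2.imwrite('pics/c13.png',a)
E
```

```text
t 18.7 fix xy [  0.2 -88.6] z 115.5 rot [-179.9     3.14   84.16] F [-0.7 -6.3  0.7] open 0.1 q7 11.0
shift units [-0.658 -0.003  0.061]
```

View pics/c13.png

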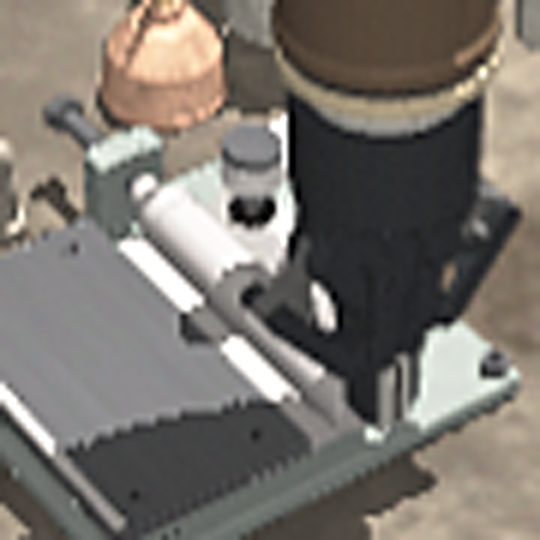

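```bash
python3 -m handwheel '[[0.12,0,0,-0.03],[0.12,0,0,-0.03],[0.1,0,0,-0.03],[0.08,0,0,-0.03],[0.08,0,0,-0.03]]' >/dev/null;  python3 go.py 0 -115 114.5
```

```text
t 19.38 fix xy [  0.2 -80.5] z 115.6 rot [-179.93    3.9    84.22] F [-1.1 -6.1  1.1] open -0.3 q7 9.0
shift units [-0.859 -0.004  0.085]
```

```bash
python3 -m handwheel '[[0.09,0,0,-0.03],[0.08,0,0,-0.03],[0.08,0,0,-0.03],[0.08,0,0,-0.03],[0.08,0,0,-0.03]]' >/dev/null;  python3 go.py 0 -115 114.5;python3 - <<'E'
from h import *
im=ctrl.get_image('scene'); cv2.imwrite("pics/scene14.png",im[:,:,::-1])
a=im[190:230,235:295,::-1]
a=cv2.resize(a,(720,480),interpolation=cv2.INTER_CUBIC); cv2.imwrite('pics/c14.png',a)
E
```

```text
t 20.0 fix xy [  0.2 -77.6] z 115.7 rot [-179.96    4.76   84.22] F [-0.5 -8.6  2. ] open 0.5 q7 8.0
shift units [-0.93  -0.004  0.106]
```

View pics/c14.png

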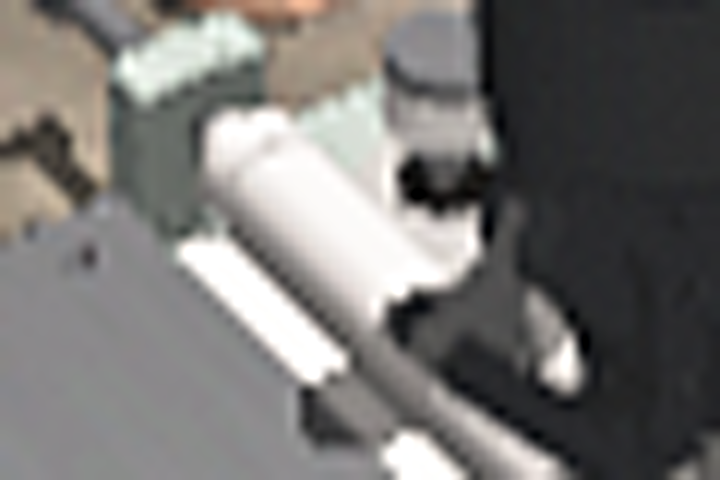

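```bash
python3 -m handwheel '[[0.1,0,0,-0.02],[0.1,0,0,-0.02],[0.1,0,0,-0.02],[0.1,0,0,-0.02],[0.13,0,0,-0.02]]' >/dev/null;  python3 go.py 0 -115 114.5
```

```text
t 20.68 fix xy [  0.1 -76. ] z 115.7 rot [179.99   6.    83.69] F [ -3.3 -14.9   3.3] open -0.0 q7 7.0
shift units [-0.967  0.007  0.133]
```

```bash
python3 -m handwheel '[[-0.1,0,0,0],[-0.4,0,0,0],[-0.6,0,0,0],[-0.5,0,-0.3,0],[-0.2,0,-0.8,0]]' >/dev/null;  python3 go.py 0 -115 215;python3 - <<'E'
from h import *
im=ctrl.get_image('scene'); cv2.imwrite("pics/scene15.png",im[:,:,::-1])
im2=ctrl.get_image('top'); cv2.imwrite("pics/top15.png",im2[:,:,::-1])
a=cv2.resize(im[175:255,230:310,::-1],(400,400),interpolation=cv2.INTER_CUBIC); b=cv2.resize(im2[150:200,235:315,::-1],(400,250),interpolation=cv2.INTER_CUBIC)
c=np.zeros((400,800,3),np.uint8);c[:,:400]=a;c[:250,400:]=b; cv2.imwrite('pics/c15.png',c)
E
```

```text
t 21.3 fix xy [  -2.  -147.2] z 167.3 rot [-179.78    6.03   83.68] F [0.8 0.4 0.3] open 0.1 q7 11.0
shift units [ 0.675  0.037 -1.27 ]
```

View pics/c15.png

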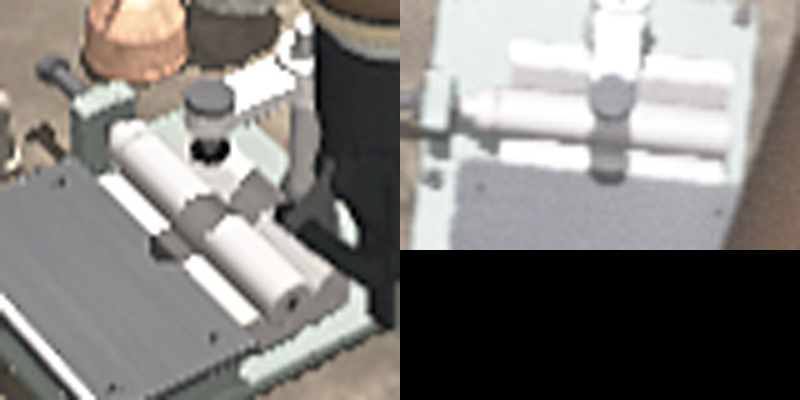

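```bash
python3 -m handwheel '[[0,0.02,-0.7,0],[0,0.02,-0.7,0],[0.3,0,-0.2,0],[0.6,0,0,0],[0.6,0,0,0]]' >/dev/null;  python3 go.py -1 -2.5 220
```

```text
t 22.02 fix xy [  2.2 -80.7] z 231.0 rot [179.71   5.82  83.43] F [-0.   0.9  0.3] open -0.0 q7 3.0
shift units [ 1.973 -0.108  0.074]
```

```bash
python3 -m handwheel '[[0.6,-0.04,0,0],[0.6,-0.04,0,-0.05],[0.5,-0.03,0,-0.05],[0.2,0,0,-0.05],[0,0,0,0]]' >/dev/null;  python3 go.py -1 -2.5 210;python3 - <<'E'
from h import *
im=ctrl.get_image('scene'); cv2.imwrite("pics/scene16.png",im[:,:,::-1])
a=cv2.resize(im[150:250,230:330,::-1],(600,600),interpolation=cv2.INTER_CUBIC); cv2.imwrite('pics/c16.png',a)
E
```

```text
t 22.65 fix xy [-3.2  2.5] z 220.3 rot [179.99   5.79  84.49] F [-0.2 -0.3  0.3] open 0.0 q7 -3.0
shift units [-0.098  0.053  0.268]
```

View pics/c16.png

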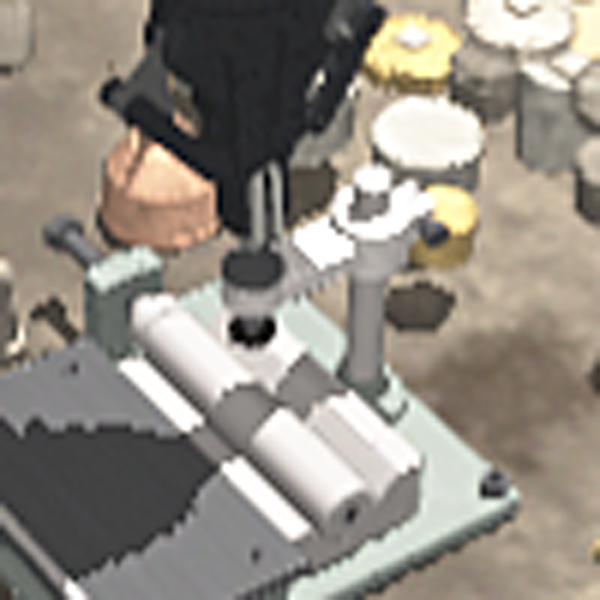

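```bash
python3 -m handwheel '[[-0.05,0.03,0.08,0],[-0.05,0.02,0.08,0],[0,0,0.06,0],[0,0,0.04,0],[0,0,0.02,0]]' >/dev/null;  python3 go.py -1 -2.5 206;  python3 -m handwheel '[[0,0,0.03,0],[0,0,0.03,0],[0,0,0.03,0],[0,0,0.03,0],[0,0,0.03,0]]' >/dev/null;  python3 go.py -1 -2.5 206
```

```text
t 23.32 fix xy [-0.5 -6.9] z 209.4 rot [179.94   5.84  84.18] F [ 0.4 -0.3 -0.7] open -0.0 q7 -2.0
shift units [ 0.119 -0.012  0.073]
t 23.95 fix xy [-0.5 -7.2] z 203.1 rot [179.93   5.83  84.21] F [ 0.2 -0.2  0.1] open -0.2 q7 -2.0
shift units [ 0.11  -0.012 -0.084]
```

```bash
python3 -m handwheel '[[0.06,0,0.02,0],[0.04,0,0.02,0],[0,0,0.02,0],[0,0,0.02,0],[0,0,0.02,0]]' >/dev/null;  python3 go.py -1 -2.5 206;  python3 -m handwheel '[[0,0,0.03,0],[0,0,0.03,0],[0,0,0.03,0],[0,0,0.03,0],[0,0,0.03,0]]' >/dev/null;  python3 go.py -1 -2.5 206
```

```text
t 24.57 fix xy [-0.3 -4.5] z 199.3 rot [179.9    5.87  84.14] F [-0.3 -1.6  4.9] open -0.2 q7 -2.0
shift units [ 0.033 -0.018 -0.171]
t 25.2 fix xy [-0.3 -4.5] z 193.0 rot [179.89   5.82  84.17] F [-1.7  0.3  4.7] open -0.3 q7 -2.0
shift units [ 0.017 -0.018 -0.328]
```

```bash
python3 -m handwheel '[[0,0,0.05,0],[0,0,0.05,0],[0,0,0.05,0],[0,0,0.03,0],[0,0,0.01,0]]' >/dev/null;  python3 go.py -1 -2.5 183;  python3 -m handwheel '[[0,0,0.01,0],[0,0,0.005,0],[0,0,0.005,0],[0,0,0.005,0],[0,0,0.005,0]]' >/dev/null;  python3 go.py -1 -2.5 180
```

```text
t 25.82 fix xy [-0.3 -4.7] z 184.8 rot [179.9    5.79  84.21] F [-0.8  0.2  4.8] open 0.4 q7 -2.0
shift units [ 0.058 -0.019  0.039]
t 26.45 fix xy [-0.2 -4.7] z 183.6 rot [179.89   5.78  84.21] F [-0.9  0.8  4.3] open -0.1 q7 -2.0
shift units [ 0.063 -0.019  0.084]
```

```bash
cat > chk.py <<'E'
from station import ctrl
import sys
o=ctrl.get_obs(); print(round(o['time'],2),'z',o['eef_pos'][2].round(2),'F',o['wrist_force'].round(1),flush=True)
sys.exit(0 if o['wrist_force'][2]<6.3 else 1)
E
python3 -m handwheel '[[0,0,0.006,0],[0,0,0.006,0],[0,0,0.006,0],[0,0,0.006,0],[0,0,0.006,0]]' >/dev/null; python3 chk.py && python3 -m handwheel '[[0,0,0.006,0],[0,0,0.006,0],[0,0,0.006,0],[0,0,0.006,0],[0,0,0.006,0]]' >/dev/null; python3 chk.py && python3 -m handwheel '[[0,0,0.006,0],[0,0,0.006,0],[0,0,0.006,0],[0,0,0.006,0],[0,0,0.006,0]]' >/dev/null; python3 chk.py
```

```text
27.07 z 182.32 F [-1.5  0.3  4.3]
27.7 z 181.03 F [-1.5  1.1  5.5]
28.32 z 179.74 F [-1.4  0.3  3.3]
```

```bash
python3 -m handwheel '[[0,0,0.006,0],[0,0,0.006,0],[0,0,0.006,0],[0,0,0.006,0],[0,0,0.006,0]]' >/dev/null; python3 chk.py && python3 -m handwheel '[[0,0,0.006,0],[0,0,0.006,0],[0,0,0.006,0],[0,0,0.006,0],[0,0,0.006,0]]' >/dev/null && python3 chk.py && python3 -m handwheel '[[0,0,0.006,0],[0,0,0.006,0],[0,0,0.006,0],[0,0,0.006,0],[0,0,0.006,0]]' >/dev/null && python3 chk.py && python3 -m handwheel '[[0,0,0.006,0],[0,0,0.006,0],[0,0,0.006,0],[0,0,0.006,0],[0,0,0.006,0]]' >/dev/null && python3 chk.py
```

```text
28.95 z 178.47 F [-1.6  0.8  4.3]
29.57 z 177.17 F [-1.   1.4  5.1]
30.2 z 175.91 F [-1.6  1.4  4.1]
30.82 z 174.61 F [-1.1  2.2  3.7]
```

```bash
python3 -m handwheel '[[0,0,0.006,0],[0,0,0.006,0],[0,0,0.006,0],[0,0,0.006,0],[0,0,0.006,0]]' >/dev/null; python3 chk.py && python3 -m handwheel '[[0,0,0.006,0],[0,0,0.006,0],[0,0,0.006,0],[0,0,0.006,0],[0,0,0.006,0]]' >/dev/null && python3 chk.py && python3 -m handwheel '[[0,0,0.006,0],[0,0,0.006,0],[0,0,0.006,0],[0,0,0.006,0],[0,0,0.006,0]]' >/dev/null && python3 chk.py && python3 -m handwheel '[[0,0,0.006,0],[0,0,0.006,0],[0,0,0.006,0],[0,0,0.006,0],[0,0,0.006,0]]' >/dev/null && python3 chk.py; python3 go.py; python3 - <<'E'
from h import *
im=ctrl.get_image('scene'); cv2.imwrite("pics/scene17.png",im[:,:,::-1])
a=cv2.resize(im[170:240,240:310,::-1],(560,560),interpolation=cv2.INTER_CUBIC); cv2.imwrite('pics/c17.png',a)
E
```

```text
31.45 z 173.34 F [-1.2  1.9  5. ]
32.08 z 172.05 F [-1.9  1.7  4.1]
32.7 z 170.75 F [-1.4  1.8  4.4]
33.33 z 169.48 F [-1.   2.1  4.6]
t 33.33 fix xy [-0.3 -4.8] z 169.5 rot [179.89   5.69  84.28] F [-1.   2.1  4.6] open -0.0 q7 -1.0
```

View pics/c17.png

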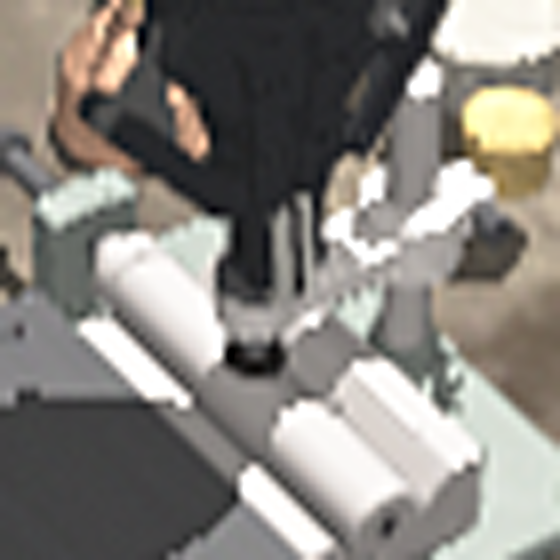

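```bash
python3 -m handwheel '[[0,0,0.006,0],[0,0,0.006,0],[0,0,0.006,0],[0,0,0.006,0],[0,0,0.006,0]]' >/dev/null; python3 chk.py && python3 -m handwheel '[[0,0,0.006,0],[0,0,0.006,0],[0,0,0.006,0],[0,0,0.006,0],[0,0,0.006,0]]' >/dev/null && python3 chk.py && python3 -m handwheel '[[0,0,0.006,0],[0,0,0.006,0],[0,0,0.006,0],[0,0,0.006,0],[0,0,0.006,0]]' >/dev/null && python3 chk.py && python3 -m handwheel '[[0,0,0.006,0],[0,0,0.006,0],[0,0,0.006,0],[0,0,0.006,0],[0,0,0.006,0]]' >/dev/null && python3 chk.py
```

```text
34.0 z 168.21 F [-0.2  2.9  3.9]
34.62 z 167.1 F [-2.   3.   6.4]
```

```bash
python3 -m handwheel '[[0,0,0.004,0],[0,0,0.004,0],[0,0,0.004,0],[0,0,0,0],[0,0,0,0]]' >/dev/null; python3 chk.py
```

```text
35.25 z 167.15 F [-0.7  3.3  3.8]
```

```bash
python3 -m handwheel '[[0,0,0.007,0],[0,0,0.007,0],[0,0,0.007,0],[0,0,0.007,0],[0,0,0.007,0]]' >/dev/null; python3 chk.py
```

```text
35.88 z 166.82 F [-1.7  2.5  9. ]
```

```bash
python3 -m handwheel '[[0,0,0.008,0],[0,0,0.008,0],[0,0,0.008,0],[0,0,0.008,0],[0,0,0.009,0]]' >/dev/null; python3 chk.py
```

```text
36.5 z 166.72 F [-2.6  3.   9.5]
```

```bash
python3 -m handwheel '[[0,0,0.01,0],[0,0,0.01,0],[0,0,0.011,0],[0,0,0.012,0],[0,0,0.012,0]]' >/dev/null; python3 chk.py
```

```text
37.12 z 166.46 F [-3.8  2.6  9.8]
```

```bash
python3 -m handwheel '[[0,0,0.013,0],[0,0,0.013,0],[0,0,0.014,0],[0,0,0.014,0],[0,0,0.014,0]]' >/dev/null; python3 chk.py; python3 go.py
```

```text
37.75 z 166.26 F [-3.9  3.5 12.1]
t 37.75 fix xy [-0.2 -5.3] z 166.3 rot [179.85   5.33  84.25] F [-3.9  3.5 12.1] open -0.0 q7 -1.0
```

```bash
python3 -m handwheel '[[0,0,-0.1,0],[0,0,-0.3,0],[0,0,-0.6,0],[0,0,-0.8,0],[-0.6,0,-0.6,0]]' >/dev/null; python3 -m handwheel '[[-1,0,0,0],[-1,0,0,0],[-1,0,0,0],[-1,0,0,0],[0,0,0,0]]' >/dev/null; python3 go.py; python3 - <<'E'
from h import *
im=ctrl.get_image('scene'); cv2.imwrite("pics/scene18.png",im[:,:,::-1])
im2=ctrl.get_image('top'); cv2.imwrite("pics/top18.png",im2[:,:,::-1])
a=cv2.resize(im[175:255,230:310,::-1],(400,400),interpolation=cv2.INTER_CUBIC); b=cv2.resize(im2[150:200,235:315,::-1],(400,250),interpolation=cv2.INTER_CUBIC)
c=np.zeros((400,800,3),np.uint8);c[:,:400]=a;c[:250,400:]=b; cv2.imwrite('pics/c18.png',c)
E
```

```text
t 39.0 fix xy [  -0.4 -188.2] z 287.4 rot [179.67   5.71  84.08] F [0.4 0.4 0.8] open -0.1 q7 12.0
```

View pics/c18.png

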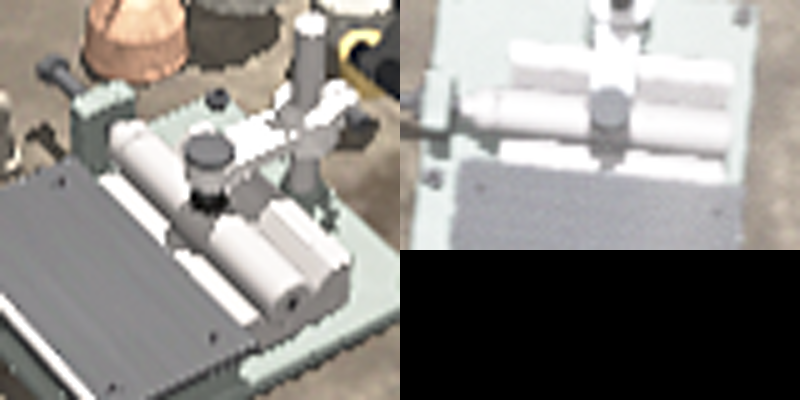

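View pics/scene18.png

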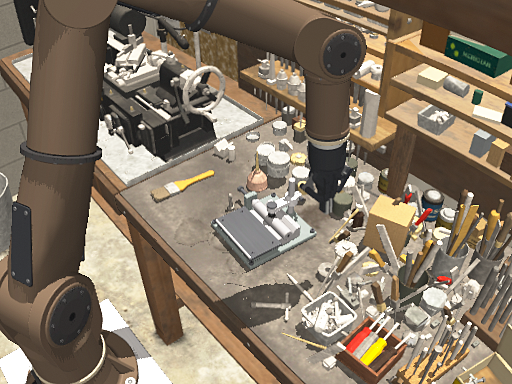

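```bash
python3 - <<'E'
from fx import *
a=cv2.imread('pics/top18.png')[160:182,240:270];b=cv2.imread('pics/scene18.png')[190:220,240:270]
a=cv2.resize(a,(480,352),interpolation=cv2.INTER_CUBIC);b=cv2.resize(b,(300,300),interpolation=cv2.INTER_CUBIC)
c=np.zeros((352,780,3),np.uint8);c[:,:480]=a;c[:300,480:]=b;cv2.imwrite('pics/c18z.png',c)
print('-y end',fxy('scene',(230+291/5-.4,175+302/5-.4),39.8))
g=cv2.cvtColor
A=cv2.imread('pics/scene15.png');B=cv2.imread('pics/scene18.png');T=A[228:242,280:296]
r=cv2.matchTemplate(B[223:247,275:301],T,cv2.TM_SQDIFF);print('end moved px',np.array(cv2.minMaxLoc(r)[2])-5)
E
```

```text
-y end [  0.8 -73.4]
end moved px [0 0]
```

View pics/c18z.png

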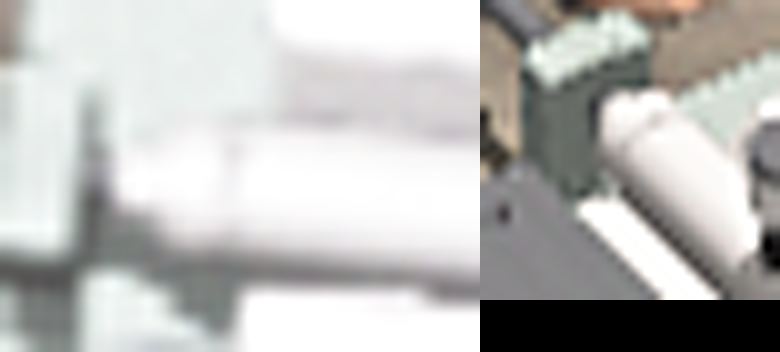

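```bash
python3 go.py; python3 -c "
from station import ctrl; print(ctrl.sign_off())"
```

```text
t 39.1 fix xy [  -0. -184.] z 286.4 rot [179.73   5.59  84.38] F [0.6 0.7 0.4] open 0.0 q7 12.0
the job is handed in; nothing more can be done
None
```

The shaft is in the vee, against the stop screw, with the hold-down arm gripping it lightly. I handed the job in at 39 s with the robot clear of everything.

- **Rolling in:** My first two-finger push left the shaft about 6 degrees askew at the lip. A second push on its stop end tipped it into the vee, where it measured parallel to the vee in both views.
- **Sliding to the stop:** I slid it about 27 mm, at 5 to 6 N while moving. The push then rose to about 15 N with the fingertips no longer advancing, so I took that as contact. That is below the 25 N that would shift the stop.
- **Clamping:** The cap moved down at about 4 to 5 N. The foot met the shaft, and I stopped at 12.1 N on the cap, about 7 N on the shaft.

**Last checks:** after the arm was backed away, the shaft's near end had not moved in the picture. I could see no gap at the stop, and the foot was still on the shaft.

**Disagreements:**
- My first camera estimate of the fixture was about 4 to 5 mm off across the vee, which I corrected from the shaft and the stop.
- My rough camera reading of the stop's position was about 4 mm farther along than where the shaft actually stopped. Contact therefore rests on the force rise, the stalled fingertips and the pictures.
- The tool tilted about 6 degrees while pushing the shaft, so I pressed the cap with it slightly tilted. That put up to 4 N of sideways force on the cap.

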